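# Swap the bayonet port cover for the alignment target

## Task

Get the beam module on the optical table ready for alignment: take the black bayonet cover off the round port on top of the white module (push it down against its spring, turn it a quarter turn anticlockwise as seen from above, lift it off, never forcing it) and set it down flat in the steel tray, grip bar up. Then lift the alignment target up and off its hook and set it down flat on the open port, with the boss under it in the bore. Let neither of them fall, and leave the other things on the table where they are.

Things in the scene. Friction and masses are not known exactly. Their poses are not given: they have to be found in the camera images.
- module: White beam module, fixed to the table: housing 240 x 170 mm, its top 85 mm above the table. Origin on the table below the port's axis, z up; the housing reaches from -85 to +155 mm in x and 85 mm to each side. The port on its top is a black collar, outer diameter 65 mm, bore 55 mm, 26 mm tall, with two bayonet lugs (80 mm over them) on its +x and -x sides.
- port (a point): Centre of the mouth (upper rim) of the port collar, 26 mm above the housing's top, 111 mm above the table. Axes as the module's.
- cover: Black bayonet cover, 0.2 to 0.3 kg: cap 94 mm in diameter, 27 mm tall, open below; grip bar across its top 70 mm long, 16 mm thick, 30 mm tall (57 mm in all). Origin: centre of its lower rim; x along the bar, z up. Starts locked on the port, rim 14 mm above the housing's top, bar along the module's x. Once free the spring lifts it 5 mm and it comes straight up.
- cover_bar (a point): Centre of the cover's grip bar, 42 mm above the cover's rim, 15 mm above the flat of the cap and 15 mm below the bar's top. Axes as the cover's. The cover cannot turn until it is 5 mm down; held 6 to 8 mm down it turns anticlockwise (seen from above) only, and its two tabs leave the lugs between 65 and 115 degrees of turn (90 is right). Pressed too little, it jams on its catch.
- seal_ring (a joint): Height (m) of the black spring-loaded seal ring round the collar, under the cover's rim: 0 with the cover locked, -0.008 pressed right down (its stop), +0.006 with the cover off. It pushes up with 8 N at 0 and 1 N more for each mm down (16 N at the stop).
- stand: Post-mounted hook, fixed to the table: foot, upright post 12.7 mm in diameter (clamp 20 mm) and on its top a flat steel arm, 12 mm wide and 5 mm thick, that points along the stand's -x, its upper face 160 mm above the table, its end turned up by 7 mm. Origin on the table below the post; z up.
- hook_tip (a point): Top of the turned-up end of the hook's arm: 85.5 mm from the post's axis along the stand's -x, 167 mm above the table. Axes as the stand's.
- target: Alignment target, 0.18 to 0.26 kg: disc 84 mm in diameter with a frosted window; boss below it 44 mm in diameter, 12 mm deep; bail above it along y, two legs and a crossbar 12 mm thick with a black grip block on top. Origin: centre of the boss's underside, z up. Heights: boss 0 to 12 mm, disc to 20, opening (58 mm wide) to 62, crossbar to 76, grip block to 109.
- target_grip (a point): Centre of the target's grip block (44 mm along y, 14 mm thick in x), 92 mm above the target's origin. Axes as the target's, which begin along the stand's within 4 degrees. It hangs with the arm under its crossbar, 56 mm from the post: raise it 10 to 25 mm, then slide it along the arm past the tip. On the port the disc rests on the rim, the target's origin 12 mm below port.
- tray: Shallow steel tray, fixed: 200 mm (x) by 150 mm (y), walls 18 mm high and 3 mm thick, floor 3 mm thick. Origin: centre of its underside on the table.
- oil_bottle: Bystander: small amber bottle with black cap, 38 mm diameter, 85 mm tall. Origin at the centre of its underside.
- tissue_carton: Bystander: white tissue carton 120 x 75 x 45 mm. Origin at the centre of its underside.
- objective_case: Bystander: clear jar with black cap, 54 mm diameter, 82 mm tall. Origin at the centre of its underside.
- slide_box: Bystander: grey flat box 100 x 80 x 34 mm. Origin at the centre of its underside.
- hex_driver: Bystander: black-handled driver, 190 mm long, lying. Origin at the centre of its underside.
- filter_cube: Bystander: black cube with a glass window, 48 mm. Origin at the centre of its underside.
- spare_post: Bystander: upright post holder, foot 52 mm diameter, 113 mm tall. Origin at the centre of its underside.

How it is judged (in metres and radians):
On the way:
1. the bayonet cover is free of its lugs and lifted clear of the port (z of cover in the frame of port above 0.03 m), for 0.1 s.
At the end, for the whole second after the job is handed in: The cover lies flat in the tray, bar up (rim on the floor, whole cap inside the walls, tilt under 7 degrees), and the target lies flat on the port, boss in the bore (axes within 9 mm, disc on the rim within 3 mm, tilt under 3.5 degrees); both at rest (x of cover in the frame of tray between -0.056 and 0.056 m and y of cover in the frame of tray between -0.031 and 0.031 m and z of cover in the frame of tray between -0.002 and 0.009 m and angle between cover's own z axis and vertical below 0.12 rad and linear speed of each of cover, target below 0.03 m/s and horizontal distance between target and port below 0.009 m and z of target in the frame of port between -0.016 and -0.009 m and angle between target's own z axis and vertical below 0.06 rad); the robot touches nothing.
It fails at once if the bayonet is forced: wrenched or pulled against its lugs with over 160 N (contact force between cover and module above 160 N).
It fails at once if the cover is let fall (faster than 0.8 m/s while the fingers do not hold it) (linear speed of cover above 0.8 m/s and contact force between the fingers and cover below 0.2 N).
It fails at once if the target is let fall (faster than 0.6 m/s while the fingers do not hold it) (linear speed of target above 0.6 m/s and contact force between the fingers and target below 0.2 N).
It fails at once if a bystander is moved more than 30 mm (distance of any of oil_bottle, tissue_carton, objective_case, slide_box, hex_driver, filter_cube, spare_post from where it was at the start of the episode above 0.03 m).
It also fails if it takes over 70 s, if anything falls off the work surface, if the arm or the gripper's body presses on something with over 40 N, if the wrist force passes 120 N, or if a joint passes its speed limit or range.

## Robot

A 6-joint arm with a two-finger parallel gripper is mounted at the origin on the work surface. World frame = base frame: x ahead of the robot, y to its left, z up, the work surface at z = 0. Lengths are in mm, angles in rad, forces in N, time in s.
With the tool pointing down it reaches from about 350 to 875 mm from the base axis. Payload 4.2 kg.
Tool frame: the origin (TCP) lies midway between the tips of the shut fingers; the grasp point (between the pads) lies 19 mm behind it; x points along the fingers, y is the direction in which the jaws open and shut, and the axes are right-handed (so a half turn about x gives the same grasp; the last joint's range is limited). The gripper opens to 85 mm and grips with 20 to 120 N. Pads are 22 mm wide; open, the fingers measure 114 mm over their backs; the gripper's body (76 mm by 85 mm) begins 54 mm behind the grasp point. The pads swing forward as they close: fully open they stand 13 mm farther back than shut.
Start: joints at [-0.932, 0.385, 0.008, 0, -1.194, -0.259], TCP at [231.723, -580.434, 231.312] pointing down, gripper open.
Joint ranges: [-3.14, 3.14], [-1.21, 2.06], [-1.07, 1.41], [-3.16, 2.05], [-2.99, -0.16], [-3.1, 3.1]. Speed limits (rad/s): [2.79, 2.79, 3.14, 3.14, 3.14, 3.14].

## Interface

Orientations are given as a unit quaternion [x, y, z, w].
In Python, from bench import readout, imaging, arm gives the robot as it stands.
- The arm moves only by the tool arm_command, never from a script. Its argument "increments" is a list of rows, each a list of 3 entries, a list of its own where there are three numbers: the turn, a rotation vector about the world's x, y, z in degrees, then the shift along the world's x, y, z in mm, then the closure, from 0 (fully open) to 1 (shut). In form: [[[ax, ay, az], [tx, ty, tz], fingers], ...]. A call has exactly 5 rows; each row is the pose to reach, as a shift and turn from the pose measured when the call began; what a row does not reach only later rows make up. A row lasts 1/10 s, in which the tool goes at most 50 mm and 8.59 degrees, less where a joint would pass 70% of its speed; a pose out of reach is approached as far as the arm can. A call with a gripper value outside its range is refused whole. The fingers move at their own pace and stop on an object; the grip force is fixed at half the most. Time passes only in rows, so rows that repeat a pose let the fingers close, or fill a call up. It gives the time, the measured TCP pose, the force and the opening at its end, in the units of the state.
- readout.read_state(): the state, without advancing time (a new reading comes with each control period).
- imaging.get_image(name): name is "side" or "top"; returns (picture, depth): 420x560x3 uint8, blue, green, red; 420x560 float32, mm along the optical axis (not along the pixel's ray), 0 where there is no reading.
- imaging.camera_info(name): a dict with "vfov" (degrees; the focal length in pixels is half the picture's height over the tangent of half this angle, whatever the lens; pixels are square), "cx", "cy" (the principal point, pixels), "eye" and "rotation" of the camera in the world. Camera axes: x right, y down, z forward; pixel columns grow to the right and rows downward; lengths in mm; the calibration is good to about 2 mm. A picture is of the moment at which its call begins. camera_info takes no time and is no camera call.
- arm.job_done(): hands the job in, once; it reports no verdict.
The state is a dict: "clock": time; "joints": joint angles; "joint_vel": joint speeds; "joint_efforts": joint torques, N m; "position": TCP position; "ee_rot": TCP orientation; "contact_force": force on the tool from outside, world axes, zero at the start; "wrist_torque": the same for the moment, N m; "gripper_width": finger opening in mm.
Only numpy, scipy, OpenCV 4.12 (cv2) and the standard library are available. Lean on these libraries where they do the work, as an engineer would, in place of code of your own. Each camera call takes 0.05 s, during which the arm holds its last target. There are 200 camera calls.

## Working session

There is one attempt and no reset: what is moved stays moved. The work goes in short steps, Python scripts to look and compute and a tool call to move; the robot and the scene stay as the last step left them, time stands still between calls to the robot, and variables do not carry over. Pictures are saved under pics/ and viewed, about 8 in all and at most 12, crops included, and the job is handed in when it is done.

Besides the shell and the picture viewer there is one more tool, called after "Call:" as name(argument=value, ...), one argument or row to a line, values as JSON. arm_command: Moves the arm, as the interface text tells. Its arguments: {"type":"object","properties":{"increments":{"type":"array","items":{"type":"array"}}},"required":["increments"]}

```bash
mkdir -p pics; cat > h.py <<'E'
import numpy as np, cv2
from bench import readout, imaging, arm
def pts(name):
    im,d=imaging.get_image(name); c=imaging.camera_info(name)
    h,w=d.shape; f=h/2/np.tan(np.radians(c["vfov"])/2)
    v,u=np.mgrid[:h,:w]
    P=np.stack([(u-c["cx"])/f*d,(v-c["cy"])/f*d,d],-1)
    W=P@np.array(c["rotation"]).T+np.array(c["eye"]); W[d==0]=np.nan
    return im,W
E
python3 - <<'E'
from h import *
for n in("top","side"):
    print(imaging.camera_info(n)); im,W=pts(n); np.save(n+".npy",W); cv2.imwrite(f"pics/{n}0.png",im)
    print(W[210,280])
print(readout.read_state())
E
```

```text
{'vfov': 49.75511054248186, 'cx': 280.5685261796972, 'cy': 209.666935117119, 'eye': array([ 458.06415047,    7.33673208, 1640.8494411 ]), 'rotation': array([-0.70553428,  0.70811899, -0.01862563,  0.02102293])}Traceback (most recent call last):
  File "<stdin>", line 3, in <module>
  File "h.py", line 8, in pts
    W=P@np.array(c["rotation"]).T+np.array(c["eye"]); W[d==0]=np.nan
      ~^~~~~~~~~~~~~~~~~~~~~~~~~~
ValueError: matmul: Input operand 1 has a mismatch in its core dimension 0, with gufunc signature (n?,k),(k,m?)->(n?,m?) (size 4 is different from 3)
```

```bash
sed -i 's/P@np.array(c\["rotation"\]).T/P@R.from_quat(c["rotation"]).as_matrix().T/; 1a from scipy.spatial.transform import Rotation as R' h.py
python3 - <<'E'
from h import *
for n in("top","side"):
    print(imaging.camera_info(n)); im,W=pts(n); np.save(n+".npy",W); cv2.imwrite(f"pics/{n}0.png",im)
    print(W[210,280])
print(readout.read_state())
E
```

```text
{'vfov': 49.75511054248186, 'cx': 280.5685261796972, 'cy': 209.666935117119, 'eye': array([ 458.06415047,    7.33673208, 1640.8494411 ]), 'rotation': array([-0.70553428,  0.70811899, -0.01862563,  0.02102293])}
[542.23743573  14.25095845 121.7796361 ]
{'vfov': 49.963440195042736, 'cx': 280.3352462283928, 'cy': 201.1816273765149, 'eye': array([ -46.53940054,  605.22852646, 1065.24891106]), 'rotation': array([-0.35027269,  0.86112158, -0.34151431,  0.13837142])}
[545.32600245  -2.29048899 127.326972  ]
{'clock': 0.15, 'joints': array([-9.32412268e-01,  3.85368753e-01,  6.97550316e-03, -3.37567759e-04,
       -1.19398488e+00, -2.58591657e-01]), 'joint_vel': array([-1.01475805e-04, -2.25840374e-03,  3.21104174e-03, -1.03870864e-05,
       -5.93024592e-04, -1.16819962e-03]), 'joint_efforts': array([-7.35641825e-04, -3.92678905e+01,  1.88580823e+01,  4.18859348e+00,
       -3.42169740e-03, -1.07366395e-05]), 'position': array([ 231.55987783, -580.07017985,  230.4957555 ]), 'ee_rot': array([-0.13287603,  0.69454631,  0.13398012,  0.69426127]), 'contact_force': array([ 0.604977  , -0.69836527,  0.63357721]), 'wrist_torque': array([-0.03655778,  0.05915275, -0.02536794]), 'gripper_width': 85.71576101031778}
```

View pics/top0.png

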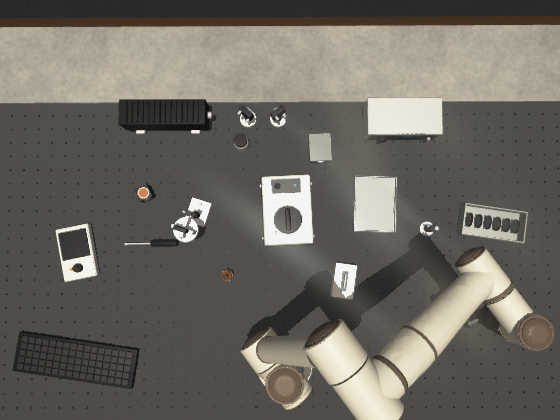

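View pics/side0.png

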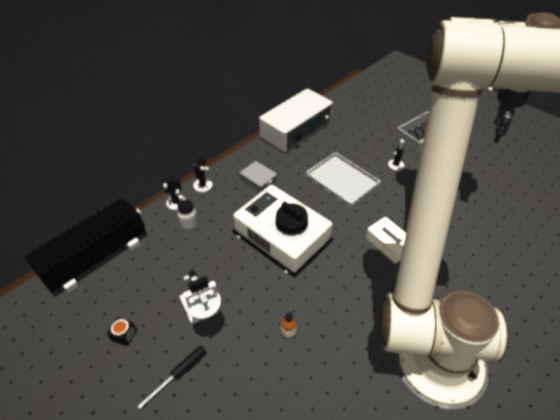

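The top view shows the cover at about (288,219), the tray at (375,204), and the target and stand at (187,228). The oil bottle at (227,274) and the driver at (155,243) are nearby. Next I'll measure and zoom in.

```bash
cat > m.py <<'E'
from h import *
W=np.load("top.npy"); S=np.load("side.npy")
def reg(W,x,y,z):
    return W[(W[...,0]>x[0])&(W[...,0]<x[1])&(W[...,1]>y[0])&(W[...,1]<y[1])&(W[...,2]>z[0])&(W[...,2]<z[1])]
def rect(P): 
    return cv2.minAreaRect(P[:,:2].astype(np.float32))
for n,w in(("top",W),("side",S)):
    c=W[219,288]; print(n,"approx",c, W[228,187],W[204,375])
    for nm,(a,b,z) in dict(module=((400,700),(-150,150),(75,92)),cap=((c[0]-90,c[0]+90),(c[1]-90,c[1]+90),(120,132)),bar=((c[0]-90,c[0]+90),(c[1]-90,c[1]+90),(142,170))).items():
        P=reg(w,a,b,z); print(nm,len(P),P.mean(0),rect(P))
    t=W[228,187]
    for lo in range(5,245,15):
        P=reg(w,(t[0]-110,t[0]+130),(t[1]-110,t[1]+110),(lo,lo+15))
        if len(P)>3: print(lo,len(P),P.mean(0).round(1),np.round(rect(P)[0],1),np.round(rect(P)[1],1),round(rect(P)[2],1))
im=cv2.imread("pics/top0.png"); a=cv2.resize(im[175:275,120:245],None,fx=6,fy=6,interpolation=cv2.INTER_CUBIC); cv2.imwrite("pics/a.png",a)
im=cv2.imread("pics/side0.png"); a=cv2.resize(im[255:335,155:255],None,fx=7,fy=7,interpolation=cv2.INTER_CUBIC); cv2.imwrite("pics/b.png",a)
E
python3 m.py
```

```text
top approx [510.5608511  -11.99811894 159.31153276] [483.06626168 328.08994524 113.84629855] [ 569.43371847 -329.81744924    0.94841969]
module 2682 [553.35355347  -8.78140109  84.02957609] ((547.1245727539062, -9.195396423339844), (239.69639587402344, 169.96426391601562), 2.6612067222595215)
cap 446 [511.83325582 -10.41437723 125.63071076] ((511.9228820800781, -10.845287322998047), (87.45252990722656, 90.57748413085938), 0.2361125946044922)
bar 102 [511.91189086 -10.64933631 154.4674743 ] ((512.5477905273438, -10.697290420532227), (69.74470520019531, 15.472882270812988), 4.483557224273682)
5 595 [515.1 320.7   9.4] [492.5 329.3] [217.5 238.3] 89.8
20 71 [440.  406.8  24.7] [472.  363.4] [ 42.5 172. ] 38.1
35 6 [531.8 306.3  42.4] [531.3 306.9] [ 4.5 18. ] 81.9
50 22 [532.3 311.6  59.4] [532.6 312.7] [16.6 21.3] 82.2
80 4 [533.3 311.8  86.7] [533.4 311.7] [10.7  3.3] 6.4
95 8 [509.4 307.8 106.6] [495.9 306.5] [74.4 17.5] 17.7
110 315 [478.9 330.1 117.1] [480.7 332.3] [82.1 87.7] 26.4
125 8 [492.9 322.6 128.4] [498.7 324.3] [72.5 38.6] 65.3
140 15 [509.2 316.3 152. ] [498.7 317. ] [42
[... 664 characters left out ...]
2578), 69.15321350097656)
bar 168 [507.43422829  -9.62725464 153.18553622] ((509.0829162597656, -11.843232154846191), (69.38665771484375, 17.2022647857666), 1.4208797216415405)
5 212 [488.4 357.2  10.5] [492.  328.5] [235.9 217.5] 0.0
20 189 [429.4 411.2  24.2] [429.8 410.2] [23.9 55.8] 1.6
110 640 [466.8 337.  118.2] [468.3 335.2] [84.1 65.2] 69.5
125 27 [475.4 330.8 133.1] [488.  337.5] [74.9 59. ] 17.0
140 31 [493.1 331.  148.8] [504.3 323. ] [73.2 67.1] 70.6
155 219 [489.1 329.  162.4] [492.5 335.3] [93.7 67. ] 4.7
170 138 [474.9 334.7 175.5] [466.5 336.1] [73.7 36.8] 68.4
185 75 [471.7 334.1 192.7] [472.8 333.7] [44.2  7.5] 68.7
200 127 [476.3 333.3 206. ] [476.1 333.1] [42.4 16.7] 73.4
```

View pics/a.png

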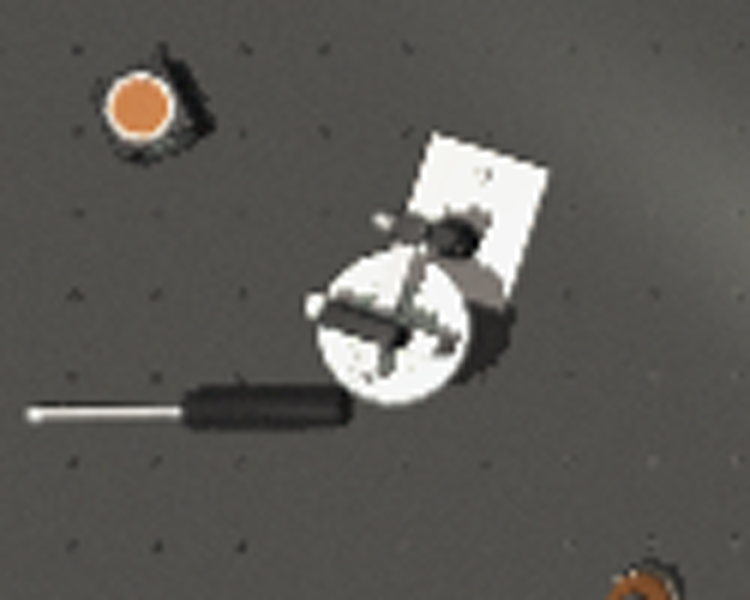

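View pics/b.png

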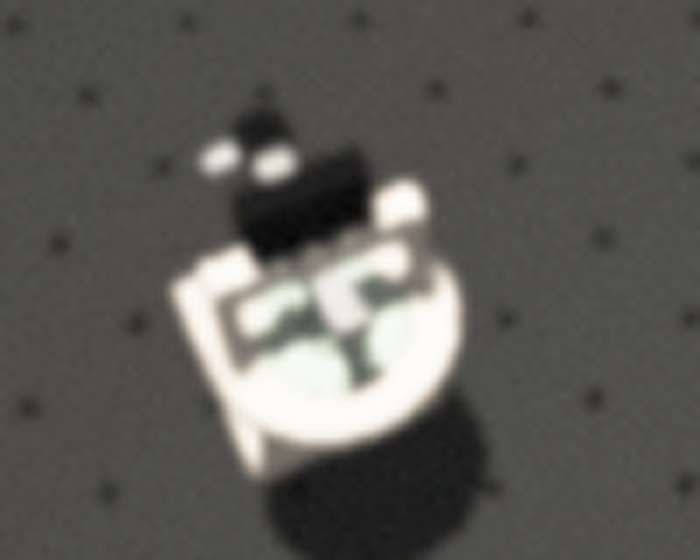

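```bash
python3 - <<'E'
from h import *
s=readout.read_state(); M=R.from_quat(s["ee_rot"]).as_matrix(); print(M.round(3))
y=M[:,1]; print("jaw yaw",np.degrees(np.arctan2(y[1],y[0])), "q1+q6 deg",np.degrees(s["joints"][[0,5]]))
for n in("top","side"):
    W=np.load(n+".npy")
    m=(W[...,0]>400)&(W[...,0]<720)&(W[...,1]>-480)&(W[...,1]<-200)
    for lo,hi in((1.5,8),(8,30)):
        P=W[m&(W[...,2]>lo)&(W[...,2]<hi)]; 
        im=(m&(W[...,2]>lo)&(W[...,2]<hi)).astype(np.uint8); k,l,st,_=cv2.connectedComponentsWithStats(im)
        i=1+st[1:,4].argmax(); P=W[l==i]; print(n,lo,len(P),P.mean(0).round(1),cv2.minAreaRect(P[:,:2].astype(np.float32)),st[i])
E
```

```text
[[-0.001 -0.371  0.929]
 [ 0.001  0.929  0.371]
 [-1.     0.002 -0.   ]]
jaw yaw 111.75336610070818 q1+q6 deg [-53.42328771 -14.81621056]
top 1.5 1100 [ 571.1 -328.     4.2] ((569.3906860351562, -325.18572998046875), (203.85865783691406, 155.56874084472656), 0.19021712243556976) [ 352  176   45   57 1100]
top 8 82 [ 648.4 -367.9   15.5] ((653.6029052734375, -358.0340576171875), (154.73788452148438, 74.55008697509766), 53.69404983520508) [360 175  37  27  82]
side 1.5 1259 [ 572.7 -334.5    4.6] ((575.118408203125, -335.3377990722656), (139.19456481933594, 191.55563354492188), 87.52745056152344) [ 310  155   68   48 1259]
side 8 450 [ 567.1 -322.7   14.5] ((571.7734375, -330.84893798828125), (164.57281494140625, 208.8288116455078), 88.31005859375) [306 152  74  54 450]
```

Call:
arm_command(
  increments=[
    [[0,0,-2],[20,40,0],0],
    [[0,0,-4],[40,80,0],0],
    [[0,0,-6],[60,120,0],0],
    [[0,0,-8],[80,160,0],0],
    [[0,0,-10],[100,200,0],0],
  ],
)

```text
clock: 0.65
position: [331.8, -378.3, 230.2]
ee_rot: [-0.071, 0.704, 0.072, 0.703]
contact_force: [1.4, 0.5, -0.2]
gripper_width: 85.2
```

Call:
arm_command(
  increments=[
    [[0,0,-2],[20,40,0],0],
    [[0,0,-4],[40,80,0],0],
    [[0,0,-6],[60,120,0],0],
    [[0,0,-8],[80,160,0],0],
    [[0,0,-9],[100,200,0],0],
  ],
)

```text
clock: 1.15
position: [432.1, -176.5, 230.3]
ee_rot: [-0.015, 0.707, 0.017, 0.707]
contact_force: [0.8, -1.0, -0.3]
gripper_width: 85.3
```

Call:
arm_command(
  increments=[
    [[0,0,0],[20,40,0],0.2],
    [[0,0,0],[40,80,0],0.4],
    [[0,0,0],[60,120,0],0.4],
    [[0,0,0],[80,165,-10],0.4],
    [[0,0,0],[80,165,-30],0.4],
  ],
)

```text
clock: 1.65
position: [515.5, -7.1, 201.1]
ee_rot: [-0.017, 0.705, 0.019, 0.709]
contact_force: [0.0, -0.5, 0.5]
gripper_width: 51.0
```

```bash
python3 - <<'E'
from h import *
s=readout.read_state(); print(s["position"],s["joints"],s["gripper_width"]); y=R.from_quat(s["ee_rot"]).as_matrix(); print(y.round(3), np.degrees(np.arctan2(y[1,1],y[0,1])))
im,W=pts("side"); cv2.imwrite("pics/s1.png",cv2.resize(im[130:290,200:380],None,fx=4,fy=3.7,interpolation=cv2.INTER_CUBIC))
E
```

```text
[515.47369351  -7.10370885 201.10339029] [ 3.00445716e-01  2.22062052e-01 -3.06147843e-01 -1.80231919e-03
 -1.03688289e+00 -1.81915728e+00] 50.99147449268893
[[ 0.005 -0.051  0.999]
 [ 0.003  0.999  0.051]
 [-1.     0.003  0.005]] 92.93236713580916
```

View pics/s1.png

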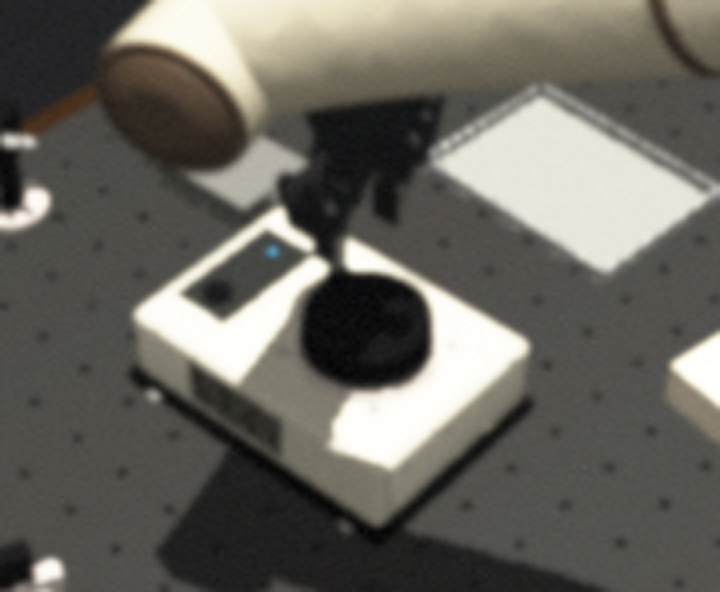

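The gripper is over the cover with nothing in the way. I'll correct x and y, then go down.

Call:
arm_command(
  increments=[
    [[0,0,0],[-3.5,-4,-10],0.4],
    [[0,0,0],[-3.5,-4,-25],0.4],
    [[0,0,0],[-3.5,-4,-40],0.4],
    [[0,0,0],[-3.5,-4,-50],0.4],
    [[0,0,0],[-3.5,-4,-50],0.4],
  ],
)

```text
clock: 2.2
position: [506.4, -14.1, 145.1]
ee_rot: [-0.016, 0.71, 0.017, 0.704]
contact_force: [-0.5, -0.3, -0.3]
gripper_width: 51.3
```

Call:
arm_command(
  increments=[
    [[0,0,0],[4,3,0],0.4],
    [[0,0,0],[4,3,0],0.4],
    [[0,0,0],[4,3,0],0.4],
    [[0,0,0],[4,3,0],0.4],
    [[0,0,0],[4,3,0],0.4],
  ],
)

```text
clock: 2.7
position: [510.5, -11.0, 145.4]
ee_rot: [-0.016, 0.71, 0.017, 0.704]
contact_force: [0.1, 0.5, -0.5]
gripper_width: 51.2
```

```bash
cat > st.py <<'E'
from h import *
s=readout.read_state(); M=R.from_quat(s["ee_rot"]).as_matrix()
print(s["clock"],s["position"].round(1),"jaw yaw",np.degrees(np.arctan2(M[1,1],M[0,1])).round(1),"toolx",M[:,0].round(4),"F",s["contact_force"].round(1),"T",s["wrist_torque"].round(2),"w",round(s["gripper_width"],1),"v",s["joint_vel"].round(3),"q",s["joints"].round(2))
E
python3 st.py
```

```text
2.7 [510.5 -11.  145.4] jaw yaw 92.7 toolx [-0.0084  0.0017 -1.    ] F [ 0.1  0.5 -0.5] T [ 0.03 -0.07 -0.  ] w 51.2 v [ 0.     0.001 -0.001 -0.     0.001 -0.002] q [ 0.29  0.28 -0.38 -0.01 -0.91 -1.81]
```

Call:
arm_command(
  increments=[
    [[0,-0.5,0.3],[0.5,0,-5],0.4],
    [[0,-0.5,0.3],[1,0,-10],0.4],
    [[0,-0.5,0.3],[1,0,-15],0.4],
    [[0,-0.5,0.3],[1,0,-15],0.4],
    [[0,-0.5,0.3],[1,0,-15],0.4],
  ],
)

```text
clock: 3.2
position: [511.4, -11.1, 130.1]
ee_rot: [-0.018, 0.707, 0.019, 0.707]
contact_force: [0.4, 0.8, 0.6]
gripper_width: 51.6
```

Call:
arm_command(
  increments=[
    [[0,0,0],[0,0,0],1],
    [[0,0,0],[0,0,0],1],
    [[0,0,0],[0,0,0],1],
    [[0,0,0],[0,0,0],1],
    [[0,0,0],[0,0,0],1],
  ],
)

```text
clock: 3.7
position: [511.6, -11.4, 130.5]
ee_rot: [-0.018, 0.707, 0.019, 0.707]
contact_force: [0.2, -3.0, 2.8]
gripper_width: 14.9
```

```bash
python3 st.py
```

```text
3.7 [511.6 -11.4 130.5] jaw yaw 93.0 toolx [ 2.e-04  1.e-03 -1.e+00] F [ 0.2 -3.   2.8] T [-0.66  0.13 -0.  ] w 14.9 v [ 0.001  0.001 -0.001 -0.    -0.     0.   ] q [ 0.29  0.3  -0.41 -0.   -0.87 -1.81]
```

Call:
arm_command(
  increments=[
    [[0,0,0],[0,0.3,-2],1],
    [[0,0,0],[0,0.3,-4],1],
    [[0,0,0],[0,0.3,-6],1],
    [[0,0,0],[0,0.3,-7],1],
    [[0,0,0],[0,0.3,-7],1],
  ],
)

```text
clock: 4.2
position: [511.6, -11.3, 124.9]
ee_rot: [-0.018, 0.707, 0.019, 0.707]
contact_force: [-3.4, -1.2, 11.5]
gripper_width: 14.9
```

```bash
python3 st.py
```

```text
4.2 [511.6 -11.3 124.9] jaw yaw 93.0 toolx [ 6.e-04  4.e-04 -1.e+00] F [-3.4 -1.2 11.5] T [-0.46  1.05 -0.02] w 14.9 v [-0.001 -0.002  0.003  0.001 -0.005 -0.   ] q [ 0.3   0.3  -0.42 -0.   -0.85 -1.81]
```

Call:
arm_command(
  increments=[
    [[0,0,0],[0.2,0.2,-2],1],
    [[0,0,0],[0.2,0.2,-3],1],
    [[0,0,0],[0.2,0.2,-3],1],
    [[0,0,0],[0.2,0.2,-3],1],
    [[0,0,0],[0.2,0.2,-3],1],
  ],
)

```text
clock: 4.7
position: [511.6, -11.4, 123.6]
ee_rot: [-0.019, 0.707, 0.019, 0.707]
contact_force: [-4.9, -0.9, 11.4]
gripper_width: 14.8
```

```bash
python3 st.py
```

```text
4.7 [511.6 -11.4 123.6] jaw yaw 93.0 toolx [ 8.e-04 -1.e-04 -1.e+00] F [-4.9 -0.9 11.4] T [-0.24  1.38 -0.09] w 14.8 v [-0.001  0.001 -0.     0.001  0.002 -0.001] q [ 0.3   0.3  -0.42  0.   -0.85 -1.81]
```

Call:
arm_command(
  increments=[
    [[0,0,2],[-0.3,0.2,-2.2],1],
    [[0,0,5],[-0.3,0.2,-2.2],1],
    [[0,0,8],[-0.3,0.2,-2.2],1],
    [[0,0,11],[-0.3,0.2,-2.2],1],
    [[0,0,14],[-0.3,0.2,-2.2],1],
  ],
)

```text
clock: 5.2
position: [513.1, -10.8, 123.7]
ee_rot: [-0.105, 0.697, 0.105, 0.701]
contact_force: [-1.8, -0.3, 11.6]
gripper_width: 14.8
```

```bash
python3 st.py
```

```text
5.2 [513.1 -10.8 123.7] jaw yaw 107.1 toolx [ 5.3e-03  7.0e-04 -1.0e+00] F [-1.8 -0.3 11.6] T [ 0.09  0.66 -0.32] w 14.8 v [-0.     0.001  0.    -0.001  0.     0.522] q [ 0.3   0.3  -0.42  0.   -0.84 -1.57]
```

Call:
arm_command(
  increments=[
    [[0,0.3,6],[-0.8,0,-2],1],
    [[0,0.3,13],[-0.8,0,-2],1],
    [[0,0.3,20],[-0.8,0,-2],1],
    [[0,0.3,27],[-0.8,0,-2],1],
    [[0,0.3,34],[-0.8,0,-2],1],
  ],
)

```text
clock: 5.7
position: [512.9, -10.7, 123.6]
ee_rot: [-0.306, 0.637, 0.307, 0.638]
contact_force: [-3.2, -0.4, 11.5]
gripper_width: 14.9
```

```bash
python3 st.py
```

```text
5.7 [512.9 -10.7 123.6] jaw yaw 141.4 toolx [ 0.001   0.0022 -1.    ] F [-3.2 -0.4 11.5] T [-0.28  1.1  -0.47] w 14.9 v [-2.000e-03  1.000e-03  1.000e-03 -3.000e-03 -8.000e-03  1.206e+00] q [ 0.29  0.31 -0.41 -0.   -0.85 -0.97]
```

Call:
arm_command(
  increments=[
    [[0,0,7],[-0.6,0,-2],1],
    [[0,0,15],[-0.6,0,-2],1],
    [[0,0,23],[-0.6,0,-2],1],
    [[0,0,31],[-0.6,0,-2],1],
    [[0,0,38],[-0.6,0,-2],1],
  ],
)

```text
clock: 6.2
position: [513.2, -10.9, 123.7]
ee_rot: [-0.499, 0.5, 0.499, 0.502]
contact_force: [-3.2, 0.4, 12.4]
gripper_width: 14.9
```

```bash
python3 st.py
```

```text
6.2 [513.2 -10.9 123.7] jaw yaw 179.7 toolx [ 0.0021  0.0021 -1.    ] F [-3.2  0.4 12.4] T [-0.23  1.03 -0.4 ] w 14.9 v [ 0.     0.003  0.    -0.006 -0.01   1.202] q [ 0.29  0.31 -0.41 -0.   -0.85 -0.3 ]
```

Call:
arm_command(
  increments=[
    [[0,0,4],[0,0,-2],1],
    [[0,0,4],[0,0,-1],1],
    [[0,0,4],[0,0,2],1],
    [[0,0,4],[0,0,5],1],
    [[0,0,4],[0,0,8],1],
  ],
)

```text
clock: 6.7
position: [513.2, -11.0, 132.0]
ee_rot: [0.516, -0.483, -0.516, -0.485]
contact_force: [0.2, -2.3, 1.6]
gripper_width: 15.0
```

```bash
python3 st.py
```

```text
6.7 [513.2 -11.  132. ] jaw yaw -176.3 toolx [ 0.002  0.002 -1.   ] F [ 0.2 -2.3  1.6] T [-0.63  0.09 -0.03] w 15.0 v [-0.002 -0.03   0.033 -0.003 -0.064 -0.001] q [ 0.29  0.3  -0.4  -0.   -0.87 -0.23]
```

Call:
arm_command(
  increments=[
    [[0,0,0],[0,0,3],1],
    [[0,0,0],[0,0,6],1],
    [[0,0,0],[0,0,10],1],
    [[0,0,0],[0,0,14],1],
    [[0,0,0],[0,0,18],1],
  ],
)

```text
clock: 7.2
position: [513.0, -10.8, 149.9]
ee_rot: [-0.516, 0.483, 0.516, 0.485]
contact_force: [0.4, -0.3, -2.8]
gripper_width: 15.3
```

```bash
python3 st.py
```

```text
7.2 [513.  -10.8 149.9] jaw yaw -176.3 toolx [ 0.0014  0.0023 -1.    ] F [ 0.4 -0.3 -2.8] T [-0.05 -0.04  0.01] w 15.3 v [-0.001 -0.049  0.055  0.002 -0.101 -0.001] q [ 0.29  0.27 -0.38 -0.   -0.91 -0.23]
```

Call:
arm_command(
  increments=[
    [[0,0,0],[0,0,14],1],
    [[0,0,0],[0,0,28],1],
    [[0,0,0],[0,0,42],1],
    [[0,0,0],[0,-10,54],1],
    [[0,0,0],[3,-30,62],1],
  ],
)

```text
clock: 7.7
position: [516.1, -40.6, 213.1]
ee_rot: [0.516, -0.482, -0.516, -0.485]
contact_force: [1.2, 0.0, -1.8]
gripper_width: 14.8
```

Call:
arm_command(
  increments=[
    [[0,0,0],[8,-30,0],1],
    [[0,0,0],[16,-65,0],1],
    [[0,0,0],[24,-100,0],1],
    [[0,0,0],[32,-135,0],1],
    [[0,0,0],[40,-170,0],1],
  ],
)

```text
clock: 8.2
position: [555.9, -212.6, 213.1]
ee_rot: [-0.516, 0.482, 0.516, 0.485]
contact_force: [0.5, 1.1, -2.9]
gripper_width: 15.0
```

```bash
python3 st.py
```

```text
8.2 [ 555.9 -212.6  213.1] jaw yaw -176.2 toolx [ 0.0023  0.0031 -1.    ] F [ 0.5  1.1 -2.9] T [ 0.02 -0.1   0.02] w 15.0 v [-0.609  0.326  0.482 -0.001 -0.155  0.605] q [-0.1   0.35 -0.1  -0.   -1.13  0.16]
```

Call:
arm_command(
  increments=[
    [[0,0,0],[4,-30,0],1],
    [[0,0,0],[8,-60,-10],1],
    [[0,0,0],[12,-90,-30],1],
    [[0,0,0],[14,-112,-60],1],
    [[0,0,0],[14,-115,-95],1],
  ],
)

```text
clock: 8.7
position: [570.2, -331.1, 117.8]
ee_rot: [0.516, -0.482, -0.515, -0.486]
contact_force: [-0.4, 0.9, -3.5]
gripper_width: 14.6
```

```bash
python3 st.py; python3 - <<'E'
from h import *
im,W=pts("side"); cv2.imwrite("pics/s2.png",cv2.resize(im[120:260,220:420],None,fx=4,fy=4,interpolation=cv2.INTER_CUBIC))
E
```

```text
8.7 [ 570.2 -331.1  117.8] jaw yaw -176.4 toolx [ 0.0048  0.0017 -1.    ] F [-0.4  0.9 -3.5] T [ 0.05 -0.05 -0.02] w 14.6 v [-0.012  0.349 -0.404 -0.027  0.708  0.034] q [-0.28  0.53 -0.05 -0.   -0.99  0.35]
```

View pics/s2.png

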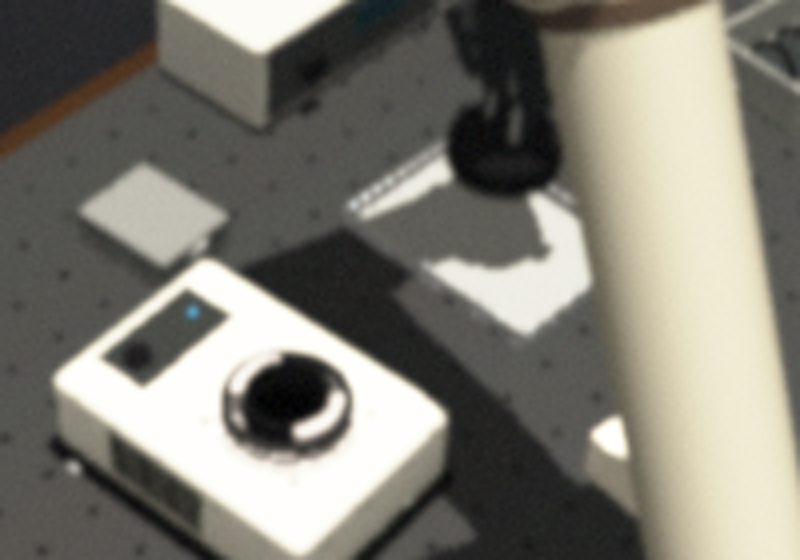

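The cover is held at about (505,155) in this crop, over the tray, and the port is open at about (287,398). Now I'll lower it.

Call:
arm_command(
  increments=[
    [[0,0,0],[0,2,-15],1],
    [[0,0,0],[0,2,-35],1],
    [[0,0,0],[0,2,-55],1],
    [[0,0,0],[0,2,-68],1],
    [[0,0,0],[0,2,-72],1],
  ],
)

```text
clock: 9.25
position: [564.8, -325.9, 36.4]
ee_rot: [-0.51, 0.485, 0.52, 0.484]
contact_force: [-0.5, -0.4, -2.8]
gripper_width: 14.7
```

```bash
python3 st.py
```

```text
9.25 [ 564.8 -325.9   36.4] jaw yaw -176.5 toolx [-0.0109  0.0099 -0.9999] F [-0.5 -0.4 -2.8] T [ 0.01  0.03 -0.02] w 14.7 v [ 0.001  0.026 -0.004  0.011  0.072 -0.001] q [-0.28  0.62 -0.13 -0.01 -0.84  0.35]
```

Call:
arm_command(
  increments=[
    [[-0.6,-0.6,0],[2,-1,1],1],
    [[-0.6,-0.6,0],[4,-2,1],1],
    [[-0.6,-0.6,0],[4,-2,0],1],
    [[-0.6,-0.6,0],[4,-2,-1],1],
    [[-0.6,-0.6,0],[4,-2,-2],1],
  ],
)

```text
clock: 9.75
position: [569.0, -328.0, 34.8]
ee_rot: [0.515, -0.485, -0.515, -0.484]
contact_force: [-0.4, 0.1, -1.6]
gripper_width: 15.0
```

```bash
python3 st.py
```

```text
9.75 [ 569.  -328.    34.8] jaw yaw -176.5 toolx [ 3.e-04 -7.e-04 -1.e+00] F [-0.4  0.1 -1.6] T [-0.04  0.    0.01] w 15.0 v [ 0.     0.016 -0.012 -0.001  0.021 -0.   ] q [-0.28  0.62 -0.13  0.   -0.82  0.34]
```

Call:
arm_command(
  increments=[
    [[0,0,0],[0,0,-0.5],1],
    [[0,0,0],[0,0,-1],1],
    [[0,0,0],[0,0,-1.5],1],
    [[0,0,0],[0,0,-1.5],1],
    [[0,0,0],[0,0,-1.5],1],
  ],
)

```text
clock: 10.25
position: [569.1, -328.0, 34.6]
ee_rot: [0.516, -0.485, -0.515, -0.484]
contact_force: [-1.8, 1.5, 4.5]
gripper_width: 14.9
```

```bash
python3 st.py
```

```text
10.25 [ 569.1 -328.    34.6] jaw yaw -176.5 toolx [ 6.0e-04 -1.2e-03 -1.0e+00] F [-1.8  1.5  4.5] T [ 0.62  0.78 -0.06] w 14.9 v [ 0.    -0.003 -0.001 -0.001  0.001  0.   ] q [-0.28  0.62 -0.13  0.   -0.82  0.34]
```

Call:
arm_command(
  increments=[
    [[0,0,0],[0,0,0],0.5],
    [[0,0,0],[0,0,0],0.5],
    [[0,0,0],[0,0,0],0.5],
    [[0,0,0],[0,0,5],0.5],
    [[0,0,0],[0,0,15],0.5],
  ],
)

```text
clock: 10.75
position: [568.6, -327.9, 49.1]
ee_rot: [-0.515, 0.485, 0.515, 0.484]
contact_force: [0.6, -0.1, -0.2]
gripper_width: 43.0
```

```bash
python3 st.py
```

```text
10.75 [ 568.6 -327.9   49.1] jaw yaw -176.5 toolx [-1.2e-03 -6.0e-04 -1.0e+00] F [ 0.6 -0.1 -0.2] T [ 0.01 -0.02 -0.02] w 43.0 v [ 0.001 -0.136  0.094  0.008 -0.206  0.001] q [-0.28  0.6  -0.12  0.   -0.85  0.34]
```

Call:
arm_command(
  increments=[
    [[0,0,0],[0,0,30],0.5],
    [[0,0,0],[0,0,70],0.5],
    [[0,0,0],[0,0,110],0.5],
    [[0,0,0],[0,10,150],0.5],
    [[0,0,0],[-5,35,190],0.5],
  ],
)

```text
clock: 11.25
position: [563.6, -293.8, 241.5]
ee_rot: [0.515, -0.485, -0.514, -0.485]
contact_force: [0.3, -0.3, -0.0]
gripper_width: 42.9
```

Call:
arm_command(
  increments=[
    [[0,0,-2],[-5,40,5],0.5],
    [[0,0,-4],[-11,82,10],0.5],
    [[0,0,-6],[-17,124,10],0.5],
    [[0,0,-8],[-23,166,10],0.5],
    [[0,0,-10],[-29,208,10],0.5],
  ],
)

```text
clock: 11.75
position: [534.2, -84.3, 252.8]
ee_rot: [-0.471, 0.528, 0.469, 0.529]
contact_force: [0.3, 0.4, -0.1]
gripper_width: 42.6
```

Call:
arm_command(
  increments=[
    [[0,0,-2],[-6,42,0],0.5],
    [[0,0,-4],[-12,84,0],0.5],
    [[0,0,-6],[-18,126,0],0.5],
    [[0,0,-8],[-24,168,0],0.5],
    [[0,0,-10],[-30,210,0],0.5],
  ],
)

```text
clock: 12.25
position: [503.7, 127.3, 254.0]
ee_rot: [-0.423, 0.567, 0.421, 0.568]
contact_force: [1.3, -0.4, 1.1]
gripper_width: 42.8
```

```bash
python3 st.py
```

```text
12.25 [503.7 127.3 254. ] jaw yaw 163.2 toolx [ 3.5e-03 -8.0e-04 -1.0e+00] F [ 1.3 -0.4  1.1] T [ 0.01 -0.06  0.  ] w 42.8 v [ 0.799  0.058  0.07   0.002 -0.012 -1.137] q [ 0.56  0.19 -0.21  0.   -1.17 -0.86]
```

Call:
arm_command(
  increments=[
    [[0,0,-2],[-6,42,0],0.5],
    [[0,0,-2],[-12,90,0],0.5],
    [[0,0,-2],[-18,135,0],0.5],
    [[0,0,-2],[-23,170,0],0.5],
    [[0,0,-2],[-25,190,0],0.5],
  ],
)

```text
clock: 12.75
position: [478.1, 319.9, 254.8]
ee_rot: [-0.413, 0.573, 0.412, 0.576]
contact_force: [0.8, 0.5, 0.5]
gripper_width: 42.5
```

Call:
arm_command(
  increments=[
    [[0,0,0],[0,0,0],0.5],
    [[0,0,0],[0,0,0],0.5],
    [[0,0,0],[0,0,0],0.5],
    [[0,0,0],[0,0,0],0.5],
    [[0,0,0],[0,0,0],0.5],
  ],
)

```text
clock: 13.25
position: [478.4, 318.9, 255.1]
ee_rot: [-0.413, 0.573, 0.411, 0.576]
contact_force: [-0.4, 0.5, -0.1]
gripper_width: 42.7
```

```bash
python3 st.py;python3 - <<'E'
from h import *
im,W=pts("side"); cv2.imwrite("pics/s3.png",cv2.resize(im[220:350,130:290],None,fx=4.5,fy=4.5,interpolation=cv2.INTER_CUBIC))
def reg(x,y,z): return W[(W[...,0]>x[0])&(W[...,0]<x[1])&(W[...,1]>y[0])&(W[...,1]<y[1])&(W[...,2]>z[0])&(W[...,2]<z[1])]
P=reg((440,510),(300,370),(190,212)); print(len(P),P.mean(0),cv2.minAreaRect(P[:,:2].astype(np.float32)))
E
```

```text
13.25 [478.4 318.9 255.1] jaw yaw 161.3 toolx [ 4.6e-03  3.0e-04 -1.0e+00] F [-0.4  0.5 -0.1] T [-0.03 -0.01  0.06] w 42.7 v [ 0.004  0.003  0.001 -0.     0.001 -0.001] q [ 0.87  0.28 -0.08  0.   -1.2  -1.2 ]
175 [475.07842641 333.54759306 202.97837252] ((477.43829345703125, 332.155029296875), (43.99373245239258, 16.851659774780273), 70.38953399658203)
```

View pics/s3.png

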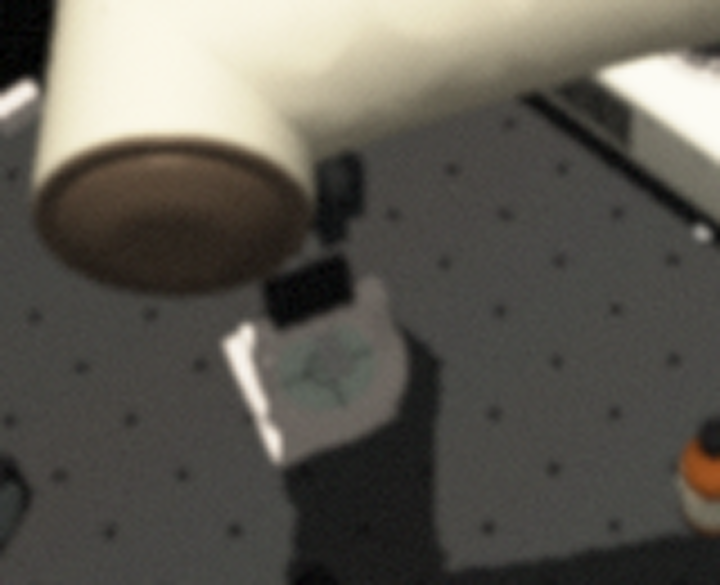

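The black grip block is visible under the open fingers at about (308,290) in the crop. I'll centre on it and go down.

Call:
arm_command(
  increments=[
    [[0,0.3,-1],[0,7,0],0.5],
    [[0,0.3,-1],[0,14,-5],0.5],
    [[0,0.3,-1],[0,14,-15],0.5],
    [[0,0.3,-1],[0,14,-25],0.5],
    [[0,0.3,-1],[0,14,-30],0.5],
  ],
)

```text
clock: 13.8
position: [477.6, 332.5, 222.9]
ee_rot: [-0.407, 0.579, 0.407, 0.577]
contact_force: [0.4, -0.4, -0.2]
gripper_width: 42.7
```

Call:
arm_command(
  increments=[
    [[0,0,0],[0,0,-10],0.5],
    [[0,0,0],[0,0,-20],0.5],
    [[0,0,0],[0,0,-30],0.5],
    [[0,0,0],[0,0,-35],0.5],
    [[0,0,0],[0,0,-35],0.5],
  ],
)

```text
clock: 14.3
position: [477.3, 332.1, 186.8]
ee_rot: [-0.407, 0.58, 0.407, 0.576]
contact_force: [-0.2, -0.6, 0.9]
gripper_width: 42.9
```

```bash
python3 st.py
```

```text
14.3 [477.3 332.1 186.8] jaw yaw 160.3 toolx [-0.0043 -0.0035 -1.    ] F [-0.2 -0.6  0.9] T [ 0.01  0.02 -0.01] w 42.9 v [ 0.002 -0.014  0.023  0.009 -0.009 -0.   ] q [ 0.89  0.35 -0.16 -0.   -1.06 -1.23]
```

Call:
arm_command(
  increments=[
    [[0.2,-0.25,0],[1,0.8,-4],0.5],
    [[0.2,-0.25,0],[1,0.8,-7],0.5],
    [[0.2,-0.25,0],[1,0.8,-7],0.5],
    [[0.2,-0.25,0],[1,0.8,-7],0.5],
    [[0.2,-0.25,0],[1,0.8,-7],0.7],
  ],
)

```text
clock: 14.8
position: [478.4, 333.1, 180.2]
ee_rot: [-0.407, 0.578, 0.407, 0.578]
contact_force: [0.1, 0.4, 0.0]
gripper_width: 29.3
```

Call:
arm_command(
  increments=[
    [[0,0,0],[0,0,0],1],
    [[0,0,0],[0,0,0],1],
    [[0,0,0],[0,0,0],1],
    [[0,0,0],[0,0,0],1],
    [[0,0,0],[0,0,0],1],
  ],
)

```text
clock: 15.3
position: [478.7, 333.2, 180.6]
ee_rot: [-0.407, 0.578, 0.407, 0.579]
contact_force: [1.6, 0.1, 0.8]
gripper_width: 12.8
```

```bash
python3 st.py
```

```text
15.3 [478.7 333.2 180.6] jaw yaw 160.3 toolx [ 0.0013  0.001  -1.    ] F [1.6 0.1 0.8] T [-0.13 -0.24  0.02] w 12.8 v [ 0.     0.001 -0.    -0.    -0.    -0.001] q [ 0.89  0.35 -0.17  0.   -1.04 -1.23]
```

Gripped. I'll raise it 16 mm and check the load.

Call:
arm_command(
  increments=[
    [[0,0,0],[0,0,4],1],
    [[0,0,0],[0,0,8],1],
    [[0,0,0],[0,0,12],1],
    [[0,0,0],[0,0,16],1],
    [[0,0,0],[0,0,16],1],
  ],
)

```text
clock: 15.8
position: [478.9, 333.5, 197.2]
ee_rot: [-0.407, 0.577, 0.407, 0.579]
contact_force: [-0.6, 1.1, -1.7]
gripper_width: 12.5
```

```bash
python3 st.py
```

```text
15.8 [478.9 333.5 197.2] jaw yaw 160.3 toolx [ 0.0021  0.0018 -1.    ] F [-0.6  1.1 -1.7] T [ 0.01 -0.   -0.02] w 12.5 v [-0.     0.005 -0.009 -0.005  0.009  0.001] q [ 0.89  0.34 -0.15  0.   -1.08 -1.23]
```

Call:
arm_command(
  increments=[
    [[0,0,0],[-13,5,0],1],
    [[0,0,0],[-30,11,0],1],
    [[0,0,0],[-48,18,0],1],
    [[0,0,0],[-67,25,0],1],
    [[0,0,0],[-86,32,0],1],
  ],
)

```text
clock: 16.3
position: [391.4, 365.6, 197.0]
ee_rot: [-0.407, 0.577, 0.407, 0.579]
contact_force: [-1.0, 0.4, -2.1]
gripper_width: 13.0
```

Call:
arm_command(
  increments=[
    [[0,0,0],[-6,2,0],1],
    [[0,0,0],[-6,2,0],1],
    [[0,0,0],[-6,2,10],1],
    [[0,0,0],[-6,2,30],1],
    [[0,0,0],[-6,2,55],1],
  ],
)

```text
clock: 16.8
position: [385.8, 366.9, 252.4]
ee_rot: [-0.407, 0.578, 0.407, 0.578]
contact_force: [1.5, -0.1, -1.9]
gripper_width: 13.2
```

```bash
python3 st.py;python3 - <<'E'
from h import *
im,W=pts("side"); cv2.imwrite("pics/s4.png",cv2.resize(im[240:400,100:290],None,fx=4,fy=3.6,interpolation=cv2.INTER_CUBIC))
E
```

```text
16.8 [385.8 366.9 252.4] jaw yaw 160.3 toolx [ 7.e-04 -2.e-04 -1.e+00] F [ 1.5 -0.1 -1.9] T [ 0.09 -0.08  0.  ] w 13.2 v [-0.002 -0.197  0.431  0.009 -0.595  0.   ] q [ 1.07  0.21 -0.18  0.   -1.17 -1.41]
```

View pics/s4.png

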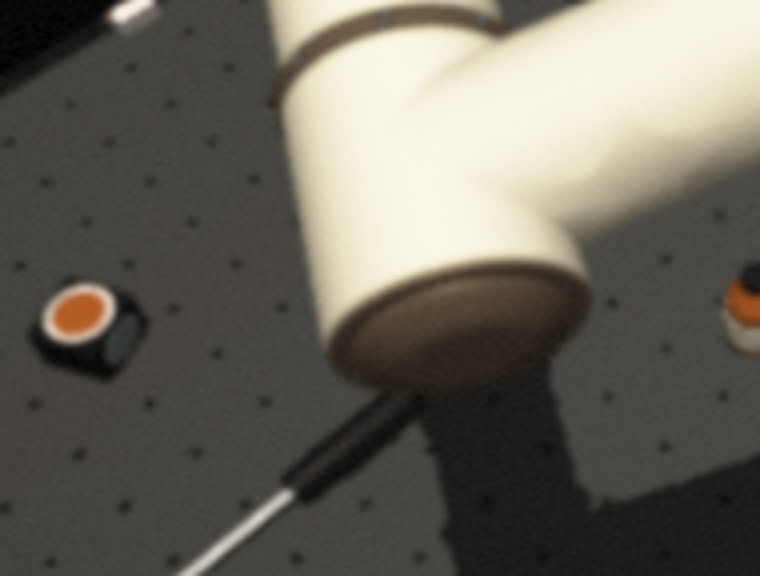

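The wrist hides the target in this view. The load (about 2 N) and the opening (13 mm) show it is still held. I'll carry it to the port.

Call:
arm_command(
  increments=[
    [[0,0,0],[8,-25,0],1],
    [[0,0,0],[20,-60,0],1],
    [[0,0,0],[33,-98,0],1],
    [[0,0,0],[46,-136,0],1],
    [[0,0,0],[59,-174,0],1],
  ],
)

```text
clock: 17.35
position: [447.8, 193.1, 258.6]
ee_rot: [-0.407, 0.574, 0.407, 0.582]
contact_force: [1.1, 0.3, -2.3]
gripper_width: 13.1
```

Call:
arm_command(
  increments=[
    [[0,0,0],[13,-38,0],1],
    [[0,0,0],[26,-76,0],1],
    [[0,0,0],[38,-112,0],1],
    [[0,0,0],[50,-148,0],1],
    [[0,0,0],[58,-175,0],1],
  ],
)

```text
clock: 17.85
position: [506.6, 15.4, 259.1]
ee_rot: [-0.406, 0.574, 0.406, 0.583]
contact_force: [-0.1, 0.7, -2.6]
gripper_width: 13.2
```

```bash
python3 st.py
```

```text
17.85 [506.6  15.4 259.1] jaw yaw 160.1 toolx [ 0.0101  0.0077 -0.9999] F [-0.1  0.7 -2.6] T [ 0.06  0.01 -0.02] w 13.2 v [-0.575  0.115  0.143 -0.014 -0.027  0.576] q [ 0.35  0.16 -0.24 -0.   -1.17 -0.69]
```

Call:
arm_command(
  increments=[
    [[-0.45,0.6,0],[3,-15,0],1],
    [[-0.45,0.6,0],[5.5,-26,0],1],
    [[-0.45,0.6,0],[5.5,-26,-10],1],
    [[-0.45,0.6,0],[5.5,-26,-20],1],
    [[-0.45,0.6,0],[5.5,-26,-20],1],
  ],
)

```text
clock: 18.35
position: [510.6, -10.2, 236.8]
ee_rot: [-0.406, 0.58, 0.407, 0.577]
contact_force: [-0.1, 0.7, -2.7]
gripper_width: 13.0
```

```bash
python3 st.py; python3 - <<'E'
from h import *
im,W=pts("side"); cv2.imwrite("pics/s5.png",cv2.resize(im[130:290,200:380],None,fx=4,fy=3.7,interpolation=cv2.INTER_CUBIC))
im2,W2=pts("top")
for n,w in(("side",W),("top",W2)):
  for lo in range(88,235,6):
    P=w[(abs(w[...,0]-512)<75)&(abs(w[...,1]+11)<75)&(w[...,2]>lo)&(w[...,2]<lo+6)]
    if len(P)>8: print(n,lo,len(P),P.mean(0).round(1),np.round(np.hstack(cv2.minAreaRect(P[:,:2].astype(np.float32))),1))
E
```

```text
18.35 [510.6 -10.2 236.8] jaw yaw 160.2 toolx [-5.e-03 -4.e-04 -1.e+00] F [-0.1  0.7 -2.7] T [-0.02  0.05  0.01] w 13.0 v [ 0.005 -0.01   0.033  0.021 -0.02   0.   ] q [ 0.3   0.19 -0.26 -0.   -1.13 -0.64]
side 88 303 [502.3  -1.4  89.4] [512.6 -10.5 147.9 147.1  89.2]
side 94 34 [510.5   1.9  97.6] [508.1  -3.3  82.9  62.2  44.6]
side 100 129 [499.6   2.4 103.7] [504.3  -5.7  93.3  77.9  42.1]
side 106 185 [496.2  -2.4 108.8] [500.9  -3.2  93.2  75.   43.9]
side 112 37 [498.3  -2.2 113.4] [504.9  -1.1  74.8  43.5  33.6]
side 166 64 [497.2   1.3 170.2] [504.8  -7.   80.9  73.2  44.4]
side 172 433 [503.1  -8.7 175. ] [503.2 -10.1  83.9  73.4  79.3]
side 178 30 [502.5  -6.9 179.7] [505.5  -4.9  64.8  57.6  38.1]
side 184 9 [507.1 -12.1 186.5] [509.7 -10.3  72.6  11.7  68.5]
side 190 15 [509.3  -6.2 193.2] [508.1  -8.9  70.7  13.7  73.7]
side 196 12 [505.2 -12.8 199.7] [509.2  -8.8  70.8  12.   70.3]
side 202 12 [504.8 -13.8 205.5] [508.4  -9.8  74.2   9.5  70.6]
side 208 15 [508.1  -6.2 211. ] [508.4  -9.8  74.5  10.   69. ]
side 214 25 [505.4  -9.2 217.9] [505.5  -8.6  72.6  10.9  63. ]
side 220 39 [507.3  -2.7 223.2] [511.2 -10.4  73.7  18.3  70.8]
side 226 56 [507.8  -5.8 229.1] [509.1 -10.   73.5  15.   69.4]
side 232 22 [507.5  -4.8 233.9] [507.8  -9.5  73.6  13.1  67.2]
top 88 69 [484.7 -38.1  89.9] [511.5 -11.2 147.6 147.5  89.8]
top 100 12 [469.3 -22.4 103.4] [469.3 -22.9   4.9  27.2  13.8]
```

View pics/s5.png

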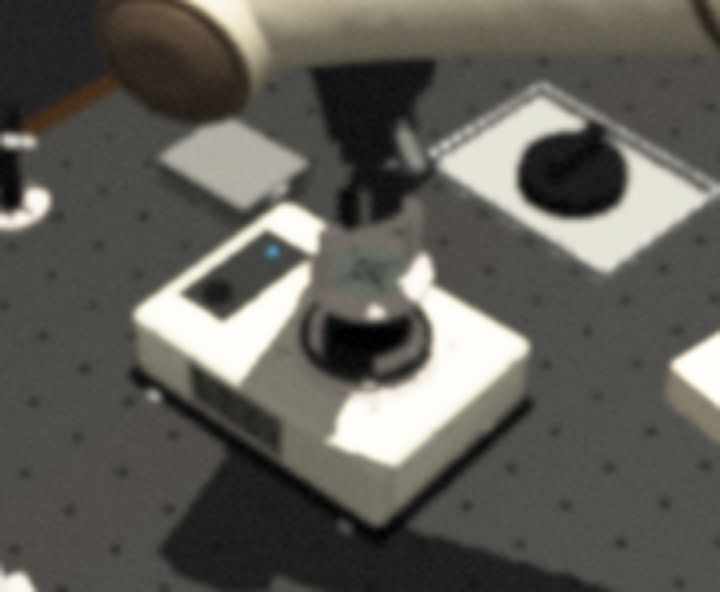

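The target hangs level at about (365,265) over the port, and the cover sits in the tray at about (575,172). I'll lower the target.

Call:
arm_command(
  increments=[
    [[0,-0.3,0],[1.5,-0.8,-8],1],
    [[0,-0.3,0],[1.5,-0.8,-18],1],
    [[0,-0.3,0],[1.5,-0.8,-28],1],
    [[0,-0.3,0],[1.5,-0.8,-34],1],
    [[0,-0.3,0],[1.5,-0.8,-36],1],
  ],
)

```text
clock: 18.95
position: [512.8, -10.9, 201.3]
ee_rot: [-0.407, 0.578, 0.406, 0.579]
contact_force: [-0.5, -0.6, -1.5]
gripper_width: 13.2
```

```bash
python3 st.py
```

```text
18.95 [512.8 -10.9 201.3] jaw yaw 160.2 toolx [ 0.0017 -0.0011 -1.    ] F [-0.5 -0.6 -1.5] T [0.08 0.01 0.  ] w 13.2 v [-0.     0.008 -0.008  0.006  0.041  0.   ] q [ 0.3   0.22 -0.31  0.   -1.04 -0.64]
```

Call:
arm_command(
  increments=[
    [[0,0,0],[-0.7,0,-4],1],
    [[0,0,0],[-0.7,0,-8],1],
    [[0,0,0],[-0.7,0,-12],1],
    [[0,0,0],[-0.7,0,-15],1],
    [[0,0,0],[-0.7,0,-17],1],
  ],
)

```text
clock: 19.45
position: [512.0, -10.9, 184.1]
ee_rot: [-0.407, 0.578, 0.406, 0.579]
contact_force: [-0.1, 0.3, -2.7]
gripper_width: 12.9
```

```bash
python3 st.py
```

```text
19.45 [512.  -10.9 184.1] jaw yaw 160.2 toolx [ 0.0015 -0.0011 -1.    ] F [-0.1  0.3 -2.7] T [ 0.07  0.03 -0.  ] w 12.9 v [-0.001  0.018 -0.027  0.003  0.047  0.001] q [ 0.3   0.23 -0.34  0.   -1.   -0.64]
```

Call:
arm_command(
  increments=[
    [[0,0,0],[0,0,-1],1],
    [[0,0,0],[0,0,-2],1],
    [[0,0,0],[0,0,-3],1],
    [[0,0,0],[0,0,-3.5],1],
    [[0,0,0],[0,0,-3.5],1],
  ],
)

```text
clock: 19.95
position: [512.5, -11.0, 181.7]
ee_rot: [-0.408, 0.578, 0.406, 0.579]
contact_force: [-1.6, 0.7, 5.3]
gripper_width: 13.0
```

```bash
python3 st.py
```

```text
19.95 [512.5 -11.  181.7] jaw yaw 160.2 toolx [ 0.003  -0.0013 -1.    ] F [-1.6  0.7  5.3] T [0.12 0.76 0.01] w 13.0 v [-0.    -0.001 -0.    -0.002  0.001 -0.   ] q [ 0.3   0.24 -0.34  0.   -0.99 -0.64]
```

Contact came at the expected height of 181.7 mm. I'll release and withdraw straight up.

Call:
arm_command(
  increments=[
    [[0,0,0],[0,0,0],0.5],
    [[0,0,0],[0,0,0],0.5],
    [[0,0,0],[0,0,0],0.5],
    [[0,0,0],[0,0,0],0.5],
    [[0,0,0],[0,0,5],0.5],
  ],
)

```text
clock: 20.45
position: [512.0, -11.1, 186.1]
ee_rot: [-0.407, 0.578, 0.406, 0.578]
contact_force: [-0.4, -0.3, -0.6]
gripper_width: 42.8
```

Call:
arm_command(
  increments=[
    [[0,0,0],[0,0,15],0.5],
    [[0,0,0],[0,0,35],0.5],
    [[0,0,0],[0,0,60],0.5],
    [[0,0,0],[0,-20,85],0.5],
    [[0,0,0],[-15,-50,105],0.5],
  ],
)

```text
clock: 20.95
position: [498.4, -60.8, 292.7]
ee_rot: [-0.409, 0.577, 0.406, 0.579]
contact_force: [0.1, -0.4, -1.4]
gripper_width: 42.5
```

Call:
arm_command(
  increments=[
    [[0,0,0],[-20,-40,0],0.5],
    [[0,0,0],[-40,-80,0],0.5],
    [[0,0,0],[-60,-120,0],0.5],
    [[0,0,0],[-80,-160,0],0.5],
    [[0,0,0],[-100,-200,0],0.5],
  ],
)

```text
clock: 21.45
position: [397.4, -262.2, 293.4]
ee_rot: [-0.409, 0.577, 0.406, 0.579]
contact_force: [0.6, -1.0, 1.0]
gripper_width: 42.8
```

Call:
arm_command(
  increments=[
    [[0,0,0],[-15,-30,0],0.5],
    [[0,0,0],[-30,-60,0],0.5],
    [[0,0,0],[-45,-90,0],0.5],
    [[0,0,0],[-45,-90,0],0.5],
    [[0,0,0],[-45,-90,0],0.5],
  ],
)

```text
clock: 21.95
position: [351.9, -352.7, 293.4]
ee_rot: [-0.409, 0.577, 0.406, 0.579]
contact_force: [0.2, 0.6, -0.4]
gripper_width: 42.8
```

```bash
python3 st.py; python3 - <<'E'
from h import *
im,W=pts("top")
a=cv2.resize(im[160:260,220:420],None,fx=4,fy=4,interpolation=cv2.INTER_CUBIC); cv2.imwrite("pics/t6.png",a)
for nm,c,zs in(("target",(512,-11),((108,125),(185,215))),("cover",(569,-328),((24,36),(50,70)))):
  for lo,hi in zs:
    P=W[(abs(W[...,0]-c[0])<60)&(abs(W[...,1]-c[1])<60)&(W[...,2]>lo)&(W[...,2]<hi)]
    if len(P)<5: print(nm,"few");continue
    A=np.c_[P[:,:2]-P[:,:2].mean(0),np.ones(len(P))]; k=np.linalg.lstsq(A,P[:,2],rcond=None)[0]
    print(nm,lo,len(P),P.mean(0).round(1),"slope",k[:2].round(3),np.round(np.hstack(cv2.minAreaRect(P[:,:2].astype(np.float32))),1))
E
```

```text
21.95 [ 351.9 -352.7  293.4] jaw yaw 160.3 toolx [ 0.0046 -0.0021 -1.    ] F [ 0.2  0.6 -0.4] T [-0.01 -0.01 -0.06] w 42.8 v [ 0.031 -0.007 -0.005 -0.002  0.002 -0.002] q [-0.46  0.12 -0.19 -0.   -1.25  0.12]
target 108 396 [511.6 -10.1 117.7] slope [-0.001  0.005] [512.6 -12.5  84.   87.9  16.6]
target 185 63 [512.7  -9.6 206.4] slope [ 0.194 -0.032] [512.7 -10.   43.1  13.8  70.6]
cover 24 368 [ 569.1 -323.7   29.4] slope [-0.002  0.011] [ 569.2 -325.9   89.7   89.7    2.3]
cover 50 88 [ 568.9 -324.5   58.3] slope [-0.216 -0.023] [ 569.1 -324.    66.8   15.    89.7]
```

View pics/t6.png

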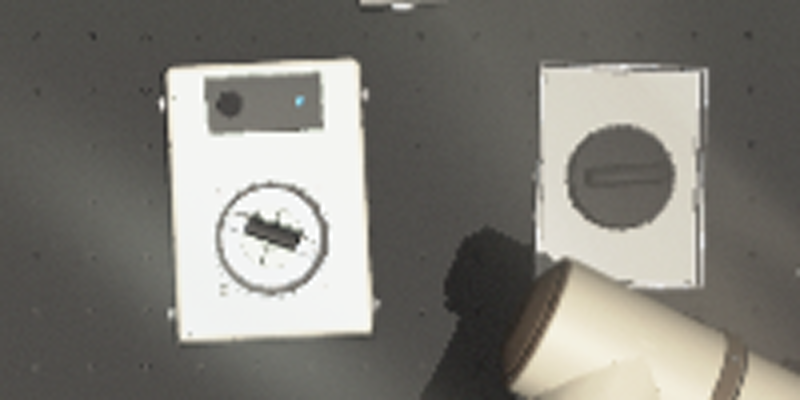

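The target lies flat and centred on the port at about (271,237) in the crop. The cover lies in the tray at about (621,177), bar up. The arm is clear of both, so I'm handing in.

```bash
python3 -c "
from bench import arm; print(arm.job_done())"
```

```text
the job is handed in; nothing more can be done
None
```

I took the bayonet cover off the port and set it in the steel tray, bar up. I then lifted the alignment target off its hook and set it on the open port. The job went in at about 22 s of robot time, and no verdict was reported.

- **Cover removal:** I pressed it about 7 mm down, turned it about 91° anticlockwise and lifted it straight off. The wrist readings I took stayed at or below about 12.5 N.
- **Cover in the tray:** In the last top view the cap is level to about 0.01 rad and lies within 4 mm of the tray's centre. Its top is about 29 mm up, where 30 mm is expected.
- **Target on the port:** The disc is level to about 0.005 rad. Its centre is within about 2 mm of the port axis. Its top is at about 118 mm, where 119 mm is expected.
- **Arm:** It stands well clear with no contact force.

Two readings disagreed slightly: the two cameras differ by 2–4 mm in x, and the slopes fitted to the bar and block tops were spurious because they took in side-wall pixels. I did not measure the bystanders again at the end. The arm's path kept clear of them, and no unexpected contact force showed in the readings.

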